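Turn the tasting flight around

TASK

Move the four capped sample bottles from the dark carrier to the light tasting rack, one bottle per cell, in the reverse order: the bottle that stood nearest the robot in the carrier goes into the rack's cell farthest from the robot, the second into the third, and so on, so that the farthest one ends up nearest. Keep every bottle upright, set it gently down on the cell floor rather than dropping it in, and leave all four standing free.

Things in the scene. Friction and masses are not known exactly. Their poses are not given: they have to be found in the camera images.
- carrier: Fixed dark-wood carrier, 253 x 67 mm: row of 4 cells along its x; origin: centre of its underside, on the table. Cell centres x = -93, -31, 31, 93 mm, y = 0; cells 57 x 57 mm inside, walls 5 mm thick, 30 mm high, floor 6 mm up. Its -x end (steel plate) is nearest the robot, +x end (steel bail) farthest; row turned up to 25 degrees either way from straight ahead. Robot's left or right side.
- tasting_rack: Fixed light-wood tasting rack, empty at the start, on the other side from the carrier. Same shape, sizes and frame: cell centres x = -93, -31, 31, 93 mm, y = 0; cells 57 x 57 mm inside, walls 30 mm high, floor 6 mm above the table. Brass plate at its -x end, nearest the robot; brass bail at its far +x end. Also turned up to 25 degrees.
- bottle_red: Loose upright amber sample bottle with red capsule, 140 to 280 g. Body 40 mm diameter up to 66 mm, shoulder up to 84 mm, then the straight red capsule, 26 mm diameter, 86 to 136 mm (top); red stripe on the label. Origin: centre of its underside, z its axis. Starts in a carrier cell, within 5 mm of its centre. Grip the capsule, fingers closing across the row.
- bottle_blue: Loose upright amber sample bottle with blue capsule, 140 to 280 g. Body 40 mm diameter up to 66 mm, shoulder up to 84 mm, then the straight blue capsule, 26 mm diameter, 86 to 136 mm (top); blue stripe on the label. Origin: centre of its underside, z its axis. Starts in a carrier cell, within 5 mm of its centre. Grip the capsule, fingers closing across the row.
- bottle_white: Loose upright amber sample bottle with white capsule, 140 to 280 g. Body 40 mm diameter up to 66 mm, shoulder up to 84 mm, then the straight white capsule, 26 mm diameter, 86 to 136 mm (top); white stripe on the label. Origin: centre of its underside, z its axis. Starts in a carrier cell, within 5 mm of its centre. Grip the capsule, fingers closing across the row.
- bottle_green: Loose upright amber sample bottle with green capsule, 140 to 280 g. Body 40 mm diameter up to 66 mm, shoulder up to 84 mm, then the straight green capsule, 26 mm diameter, 86 to 136 mm (top); green stripe on the label. Origin: centre of its underside, z its axis. Starts in a carrier cell, within 5 mm of its centre. Grip the capsule, fingers closing across the row.
- plaque_red: Fixed red plaque, 44 x 34 x 14 mm high, lying against the carrier's +y side beside the cell where the red bottle starts; it stays as a record of the starting order. Origin: centre of its underside, on the table, 51 mm along the carrier's +y from the cell's centre; axes as the carrier's.
- plaque_blue: Fixed blue plaque, 44 x 34 x 14 mm high, lying against the carrier's +y side beside the cell where the blue bottle starts; it stays as a record of the starting order. Origin: centre of its underside, on the table, 51 mm along the carrier's +y from the cell's centre; axes as the carrier's.
- plaque_white: Fixed white plaque, 44 x 34 x 14 mm high, lying against the carrier's +y side beside the cell where the white bottle starts; it stays as a record of the starting order. Origin: centre of its underside, on the table, 51 mm along the carrier's +y from the cell's centre; axes as the carrier's.
- plaque_green: Fixed green plaque, 44 x 34 x 14 mm high, lying against the carrier's +y side beside the cell where the green bottle starts; it stays as a record of the starting order. Origin: centre of its underside, on the table, 51 mm along the carrier's +y from the cell's centre; axes as the carrier's.
Mind the look-alikes: they are no part of the job. Several things have the shape of the plaque_white; the one meant has the colours described above.

How it is judged:
By the outcome, as a careful person would: the job done as asked, in the order asked, and still so for the second after the job is handed in, with the robot touching nothing.
It also fails if it takes over 106 s, if anything falls off the work surface, if the arm or the gripper's body presses on something with over 40 N, if the wrist force passes 120 N, or if a joint passes its speed limit or range.

ROBOT

A 6-joint arm with a two-finger parallel gripper is mounted at the origin on the work surface. World frame = base frame: x ahead of the robot, y to its left, z up, the work surface at z = 0. Lengths are in m, angles in rad, forces in N, time in s.
With the tool pointing down it reaches from about 0.35 to 0.975 m from the base axis. Payload 4.9 kg.
Tool frame: the origin (TCP) lies between the finger pads; the fingertips stand 19 mm ahead of it and the grasp point (between the pads) is the TCP; z points along the fingers, y is the line along which they close (so a half turn about z gives the same grasp; the last joint's range is limited). The gripper opens to 85 mm and grips with 20 to 120 N. Pads are 22 mm wide; open, the fingers measure 114 mm over their backs; the gripper's body (76 mm by 85 mm) begins 54 mm behind the grasp point. The pads swing forward as they close: fully open they stand 13 mm farther back than shut.
Start: joints at [-1.366, 0.053, 1.613, -0, 1.476, -0.119], TCP at [0.199, -0.593, 0.25] pointing down, gripper open.
Joint ranges: [-3.01, 3.01], [-1.01, 2.22], [0.06, 2.58], [-1.02, 4.17], [0.09, 2.62], [-3.14, 3.14]. Speed limits (rad/s): [2.57, 2.57, 3.14, 3.14, 3.14, 3.14].

INTERFACE

Orientations are given as a rotation vector (axis times angle).
In Python, from station import ctrl gives the robot as it stands. The module is installed in compiled form; this text tells all that it offers.
- The arm moves only by the tool servo_tool, never from a script. Its argument "increments" is a list that holds one entry, the list of rows, each a list of 5 numbers: the finger opening in cm, from 0 to 8.54, then the shift along the tool's x, y, z in cm, then the turn about the tool's z in degrees. A call has 1 to 5 rows; each row is the pose to reach, as a shift and turn from the pose commanded when the call began, along the tool's axes at that moment; what a row does not reach only later rows make up. A row lasts 1/10 s, in which the tool goes at most 50 mm and 8.59 degrees, less where a joint would pass 70% of its speed; a pose out of reach is approached as far as the arm can. A call with a gripper value outside its range is refused whole. The fingers move at their own pace and stop on an object; "newtons" is the grip in N (left out, the last holds). Time passes only in rows, so rows that repeat a pose let the fingers close. It gives the time, the measured TCP pose, the force, the opening and the grip force at its end, in the units of the state.
- ctrl.get_obs(): the state, without advancing time (a new reading comes with each control period).
- ctrl.get_image(name): name is "scene" or "top" or "wrist"; returns a dict with "img" (420x560x3 uint8, red, green, blue), "fx", "fy", "cx", "cy" (pixels), "rvec" (rotation vector, rad) and "tvec" (3), from world to camera coordinates, as OpenCV has them; the wrist camera has in their place "mount" (4x4, takes a point from camera to tool coordinates, whose origin is the TCP and whose axes are the flange's). Camera axes: x right, y down, z forward; pixel columns grow to the right and rows downward; lengths in m; the calibration is good to about 2 mm. A picture is of the moment at which its call begins: read the wrist's pose just before it. There is no depth.
- ctrl.finish_job(): hands the job in; it is judged then, once.
The state is a dict: "t": time; "q": joint angles; "dq": joint speeds; "effort": joint torques, N m; "tool_pos": TCP position; "tool_rot": TCP orientation; "contact_force": force on the tool from outside, world axes, zero at the start; "wrist_torque": the same for the moment, N m; "opening": finger opening in m; "grip_force": force on a finger pad.
Only numpy, scipy, OpenCV 4.12 (cv2) and the standard library are available. Lean on these libraries where they do the work, as an engineer would, in place of code of your own. Each camera call takes 0.05 s, during which the arm holds its last target. There are 200 camera calls.

## Working session

There is one attempt and no reset: what is moved stays moved. The work goes in short steps, Python scripts to look and compute and a tool call to move; the robot and the scene stay as the last step left them, time stands still between calls to the robot, and variables do not carry over. Pictures are saved under pics/ and viewed, at most 14 in all, crops included, and the job is handed in when it is done.

Besides the shell and the picture viewer there is one more tool, called after "Emit:" as name(argument=value, ...) on one line, values as JSON. servo_tool: Moves the arm, as the interface text tells. Its arguments: {"type":"object","properties":{"increments":{"type":"array"},"newtons":{"type":"number"}},"required":["increments"]}

```bash
mkdir -p pics; python3 - <<'E'
from station import ctrl
import cv2,pickle
o=ctrl.get_obs(); print(o['t'],o['tool_pos'],o['tool_rot'],o['opening'],o['q'])
d={}
for n in("scene","top"):
    c=ctrl.get_image(n); d[n]=c
    cv2.imwrite(f"pics/{n}0.png",cv2.resize(c["img"][:,:,::-1],None,fx=1.42,fy=1.42,interpolation=cv2.INTER_CUBIC))
    print(n,c['fx'],c['fy'],c['cx'],c['cy'],c['rvec'],c['tvec'])
pickle.dump(d,open("im0.pkl","wb"))
E
```

```text
0.0 [ 0.19874338 -0.59193587  0.24906036] [-3.09848996e+00 -5.06083514e-01  1.18143346e-04] 0.08544686025468808 [-1.36599000e+00  5.33351840e-02  1.61432087e+00  1.25679985e-05
  1.47598277e+00 -1.19000264e-01]
scene 535.2263482480203 535.2263482480203 280.381894651249 205.23280050643945 [ 1.28900124  2.17914104 -0.97394324] [ 0.22374472 -0.29801725  1.5658536 ]
top 417.7035327219733 417.7035327219733 280.36891078609455 209.86261461012833 [ 2.19479012 -2.14060662  0.05905327] [0.06133814 0.53918323 0.88078806]
```

View pics/top0.png

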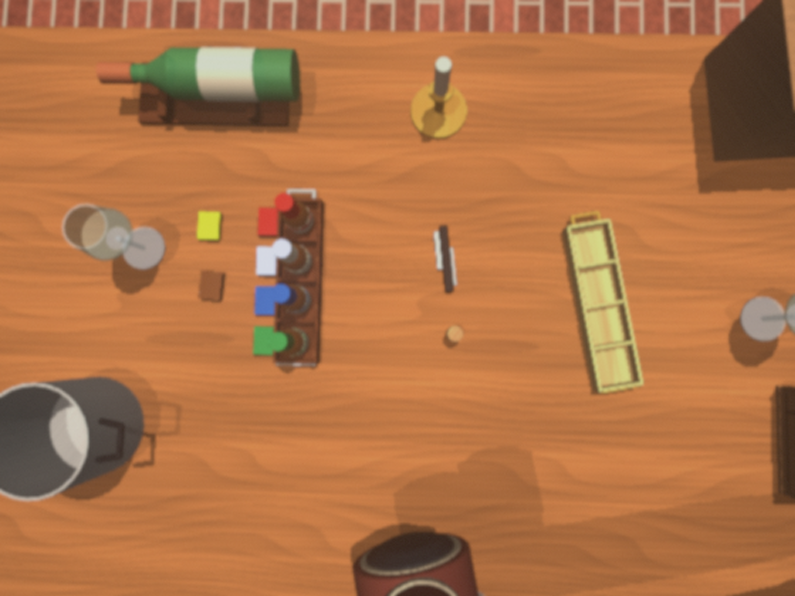

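View pics/scene0.png

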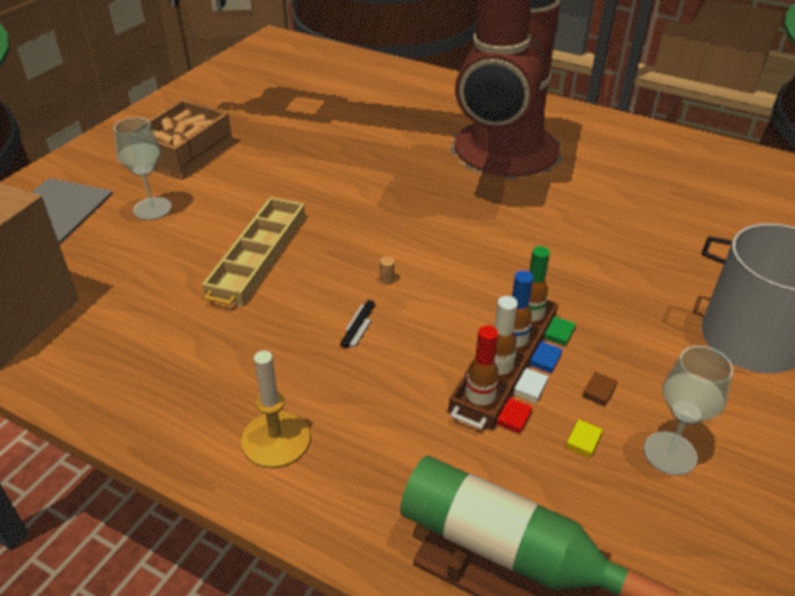

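The row runs green (nearest), blue, white, red (farthest) at about (290,340) to (300,215). The empty rack is on the right, from (575,222) to (640,385). Next I'll take enlarged crops.

```bash
python3 - <<'E'
import cv2,pickle
d=pickle.load(open("im0.pkl","rb"))
im=d["top"]["img"][:,:,::-1]
a=im[128:263,170:235]; b=im[145:280,393:458]
s=4.4
import numpy as np
o=[cv2.resize(k,None,fx=s,fy=s,interpolation=cv2.INTER_CUBIC) for k in(a,b)]
cv2.imwrite("pics/crop.png",np.hstack(o)); print(o[0].shape)
E
```

```text
(594, 286, 3)
```

View pics/crop.png

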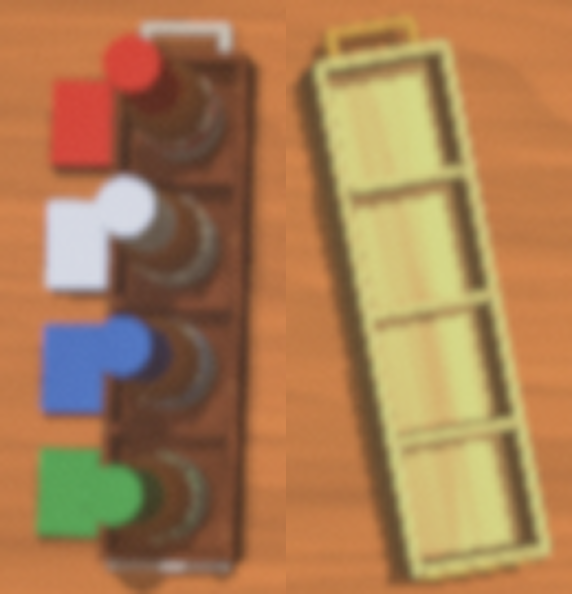

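The crop shows the cap tops at (132,64), (126,207), (122,347) and (114,496). The rack rim corners are at (320,64), (447,43), (549,553) and (414,577). I'll fit both poses and draw them back on the image.

```bash
cat > h.py <<'E'
import numpy as np,cv2,pickle
from scipy.optimize import least_squares
from scipy.spatial.transform import Rotation as R
def proj(c,P):
    K=np.array([[c['fx'],0,c['cx']],[0,c['fy'],c['cy']],[0,0,1.]])
    return cv2.projectPoints(np.array(P,float),c['rvec'],c['tvec'],K,None)[0][:,0]
def back(c,p,z):
    Rm=cv2.Rodrigues(c['rvec'])[0]; o=-Rm.T@c['tvec']
    r=Rm.T@np.array([(p[0]-c['cx'])/c['fx'],(p[1]-c['cy'])/c['fy'],1]); return o+r*(z-o[2])/r[2]
def W(T,P):
    x,y,t=T;P=np.array(P,float);q=P.copy()
    q[:,0]=x+np.cos(t)*P[:,0]-np.sin(t)*P[:,1];q[:,1]=y+np.sin(t)*P[:,0]+np.cos(t)*P[:,1];return q
def fit(c,P,px,T0):
    r=least_squares(lambda T:(proj(c,W(T,P))-px).ravel(),T0,loss='soft_l1')
    return r.x,(proj(c,W(r.x,P))-px).round(1)
E
python3 - <<'E'
from h import *
d=pickle.load(open("im0.pkl","rb"));c=d["top"]
A=lambda p,o:(np.array(p)+.5)/4.4-.5+np.array(o)
caps=A([(114,496),(122,347),(126,207),(132,64)],(170,128))
cw=np.array([back(c,p,.136) for p in caps]);print("caps",cw.round(4).tolist())
X=[-.093,-.031,.031,.093]
P=[];px=[(37,535),(40,448),(42,410),(45,324),(46,287),(47,201),(51,164),(54,79)]
# plaque size: 44 along x or y decided by fit of extents
w=[back(c,p,.014) for p in A(px,(170,128))];print("plq len",[np.linalg.norm(w[i]-w[i+1]).round(4) for i in(0,2,4,6)])
for x in X: P+=[(x-.022,.051+.017,.014),(x+.022,.051+.017,.014)]
T,r=fit(c,P,A(px,(170,128)),[.55,.2,0]);print("carrier",T.round(4),np.degrees(T[2]),r.tolist())
print("cap in carrier", W((0,0,-T[2]),cw-[T[0],T[1],0])[:,:2].round(4).tolist())
P2=[(.1265,.0335,.03),(.1265,-.0335,.03),(-.1265,-.0335,.03),(-.1265,.0335,.03)]+[(x,-.0285,.03) for x in(.062,0,-.062)]+[(x,.0285,.03) for x in(.062,0,-.062)]
px2=A([(320,64),(447,43),(549,553),(414,577),(465,175),(490,297),(514,427),(352,192),(374,322),(400,442)],(393-65,145))
T2,r2=fit(c,P2,px2,[.5,-.3,0]);print("rack",T2.round(4),np.degrees(T2[2]),r2.tolist())
pickle.dump((T,T2,cw),open("fit.pkl","wb"))
def over(c,name,roi,s):
    x0,y0,x1,y1=roi
    im=cv2.resize(c['img'][y0:y1,x0:x1,::-1],None,fx=s,fy=s,interpolation=cv2.INTER_CUBIC)
    for TT in(T,T2):
        for b in [(-.1265,.1265,-.0335,.0335)]+[(x-.0285,x+.0285,-.0285,.0285) for x in X]:
            q=proj(c,W(TT,[(b[0],b[2],.03),(b[1],b[2],.03),(b[1],b[3],.03),(b[0],b[3],.03)]))
            cv2.polylines(im,[np.int32((q-[x0,y0]+.5)*s*16)],True,(255,255,0),1,cv2.LINE_AA,4)
    for p in cw:
        q=proj(c,[p+[.013*np.cos(a),.013*np.sin(a),0] for a in np.linspace(0,6.3,30)])
        cv2.polylines(im,[np.int32((q-[x0,y0]+.5)*s*16)],True,(0,255,255),1,cv2.LINE_AA,4)
    return im
a=over(c,'',(170,128,235,263),4.4);b=over(c,'',(393,145,458,280),4.4)
e=over(d['scene'],'',(130,130,420,310),2.0)
cv2.imwrite("pics/ov1.png",np.hstack([a,b]));cv2.imwrite("pics/ov2.png",e)
E
```

```text
caps [[0.4668, 0.2305, 0.136], [0.531, 0.2297, 0.136], [0.5921, 0.2305, 0.136], [0.6553, 0.2305, 0.136]]
plq len [np.float64(0.0431), np.float64(0.0431), np.float64(0.0435), np.float64(0.0435)]
carrier [0.562  0.229  0.0096] 0.5485789031916828 [[0.0, 0.2], [0.0, -0.2], [-0.1, 0.2], [-0.1, -0.2], [-0.0, 0.0], [0.5, -0.2], [-0.1, 0.2], [-0.1, -0.0]]
cap in carrier [[-0.0952, 0.0024], [-0.031, 0.001], [0.0301, 0.0013], [0.0933, 0.0007]]
rack [ 0.5343 -0.2347  0.1871] 10.72277387611022 [[-1.1, -0.0], [0.9, -0.3], [0.7, 1.0], [-0.3, 0.7], [0.3, -0.6], [0.1, 0.3], [0.3, -0.4], [-0.5, -0.1], [-0.1, -1.1], [-0.5, 0.5]]
```

View pics/ov1.png

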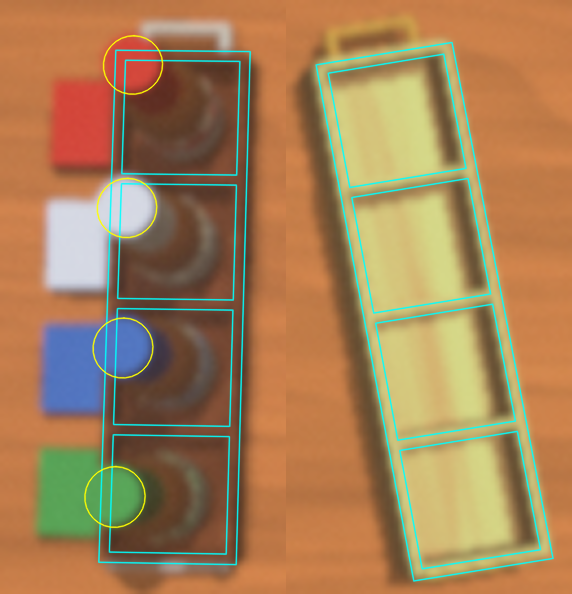

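View pics/ov2.png

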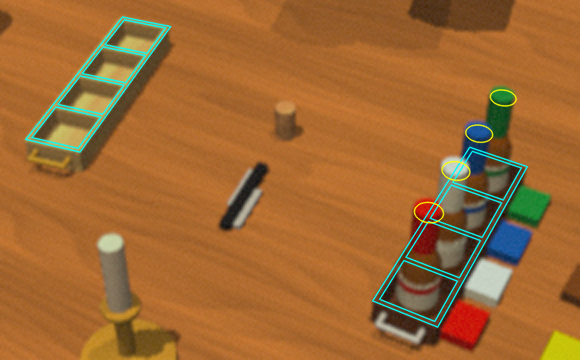

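The overlay matches in both views. Bottles sit near x = .467, .531, .592 and .655, y ≈ .230, with the carrier at yaw 0.5° and the rack at yaw 10.7°. I'll write a helper that turns world targets into tool shifts.

```bash
cat >> h.py <<'E'
from station import ctrl
def yaw(o): 
    x=R.from_rotvec(o['tool_rot']).as_matrix()[:,0]; return np.arctan2(x[1],x[0])
def go(*targets):
    o=ctrl.get_obs(); p=np.array(o['tool_pos']); Rm=R.from_rotvec(o['tool_rot']).as_matrix()
    print('t',round(o['t'],2),'p',p.round(4),'yaw',np.degrees(yaw(o)).round(2),'F',np.round(o['contact_force'],1),'open',round(o['opening'],4),'grip',round(o['grip_force'],1),'tilt',(Rm[:,2]).round(3))
    for x,y,z,w in targets: print('  ',((Rm.T@(np.array([x,y,z])-p))*100).round(2),'turn',round(np.degrees(yaw(o))-w,2))
E
python3 - <<'E'
from h import *
T,T2,cw=pickle.load(open("fit.pkl","rb"))
go((.5,-.2,.25,.5),(.4668,.2305,.25,.5))
print(W(T2,[(x,0,0) for x in(.093,.031,-.031,-.093)]).round(4)[:,:2].tolist())
E
```

```text
t 0.1 p [ 0.1987 -0.592   0.2491] yaw 18.55 F [-0.4  0.2 -0.6] open 0.0856 grip 0.0 tilt [-0.     0.002 -1.   ]
   [ 4.103e+01 -2.758e+01 -2.000e-02] turn 18.05
   [ 5.158e+01 -6.945e+01  6.000e-02] turn 18.05
[[0.6257, -0.2174], [0.5648, -0.2289], [0.5039, -0.2404], [0.443, -0.252]]
```

Emit:
servo_tool(increments=[[[8.5, 1.5, -1, 0, 2], [8.5, 5, -3.4, 0, 6], [8.5, 9, -6, 0, 10], [8.5, 13, -8.7, 0, 14], [8.5, 16.5, -11, 0, 18]]], newtons=60)

```text
t: 0.6
tool_pos: [0.3211, -0.4336, 0.2496]
tool_rot: [-3.141, -0.011, 0.0]
contact_force: [0.1, -0.7, 0.1]
opening: 0.0851
grip_force: 0.0
```

```bash
python3 -c "
from h import *
go((.5,-.2,.25,.5),(.4668,.2305,.25,.5))"
```

```text
t 0.6 p [ 0.3211 -0.4336  0.2496] yaw 0.39 F [ 0.1 -0.7  0.1] open 0.0851 grip 0.0 tilt [-0.     0.001 -1.   ]
   [ 1.805e+01 -2.324e+01 -2.000e-02] turn -0.11
   [ 1.502e+01 -6.631e+01  3.000e-02] turn -0.11
```

Emit:
servo_tool(increments=[[[8.5, 3, -4, 0, 0], [8.5, 6, -8, 0, 0], [8.5, 9, -12, 0, 0], [8.5, 12, -16, 0, 0], [8.5, 14, -20, 0, 0]]])

```text
t: 1.1
tool_pos: [0.4593, -0.2323, 0.2499]
tool_rot: [-3.141, -0.016, 0.0]
contact_force: [0.4, 0.1, -0.0]
opening: 0.0851
grip_force: 0.0
```

Emit:
servo_tool(increments=[[[8.5, 1, -4.6, 0, 0], [8.5, 2, -9.2, 0, 0], [8.5, 3, -13.8, 0, 0], [8.5, 3, -18.4, 0, 0], [8.5, 3, -23, 0, 0]]])

```text
t: 1.6
tool_pos: [0.4857, -0.0022, 0.2498]
tool_rot: [-3.141, -0.015, 0.001]
contact_force: [0.3, 0.1, 0.3]
opening: 0.0849
grip_force: 0.0
```

Emit:
servo_tool(increments=[[[8.5, 0, -4.7, 0, 0], [8.5, -0.5, -9.4, 0, 0], [8.5, -1, -14, 0, 0], [8.5, -1.5, -18.5, 0, 0], [8.5, -2, -22, 0, 0]]])

```text
t: 2.1
tool_pos: [0.463, 0.218, 0.2499]
tool_rot: [-3.141, -0.017, 0.001]
contact_force: [0.7, -0.1, -0.6]
opening: 0.085
grip_force: 0.0
```

```bash
python3 -c "
from h import *
go((.4668,.2305,.25,.5),(.4668,.2305,.12,.5))"
```

```text
t 2.1 p [0.463  0.218  0.2499] yaw 0.64 F [ 0.7 -0.1 -0.6] open 0.085 grip 0.0 tilt [-0.001  0.    -1.   ]
   [ 0.39 -1.25 -0.01] turn 0.14
   [ 0.4  -1.25 12.99] turn 0.14
```

Emit:
servo_tool(increments=[[[8.5, 0.4, -1.25, 0, 0], [8.5, 0.4, -1.25, 0, 0], [8.5, 0.4, -1.25, 0, 0]]])

```text
t: 2.4
tool_pos: [0.4681, 0.2274, 0.2499]
tool_rot: [3.141, 0.014, -0.001]
contact_force: [-0.0, -0.6, -0.4]
opening: 0.0849
grip_force: 0.0
```

```bash
cat >> h.py <<'E'
def wrist(name,pts):
    o=ctrl.get_obs(); c=ctrl.get_image("wrist"); M=np.eye(4);M[:3,:3]=R.from_rotvec(o['tool_rot']).as_matrix();M[:3,3]=o['tool_pos']
    V=np.linalg.inv(M@np.array(c['mount'])); c['rvec']=cv2.Rodrigues(V[:3,:3])[0][:,0]; c['tvec']=V[:3,3]
    im=cv2.resize(c['img'][:,:,::-1],None,fx=1.4,fy=1.4)
    for p in pts:
        q=proj(c,[np.array(p)+[.013*np.cos(a),.013*np.sin(a),0] for a in np.linspace(0,6.3,30)])
        cv2.polylines(im,[np.int32((q+.5)*1.4*16)],True,(0,255,255),1,cv2.LINE_AA,4)
    cv2.imwrite(f"pics/{name}.png",im); return c
E
python3 -c "
from h import *
T,T2,cw=pickle.load(open('fit.pkl','rb'))
cw[:,2]=.142
go((.4668,.2305,.12,.5)); wrist('w1',cw)"
```

```text
t 2.4 p [0.4681 0.2274 0.2499] yaw 0.53 F [-0.  -0.6 -0.4] open 0.0849 grip 0.0 tilt [-0.001 -0.001 -1.   ]
   [-0.12 -0.32 12.99] turn 0.03
```

View pics/w1.png

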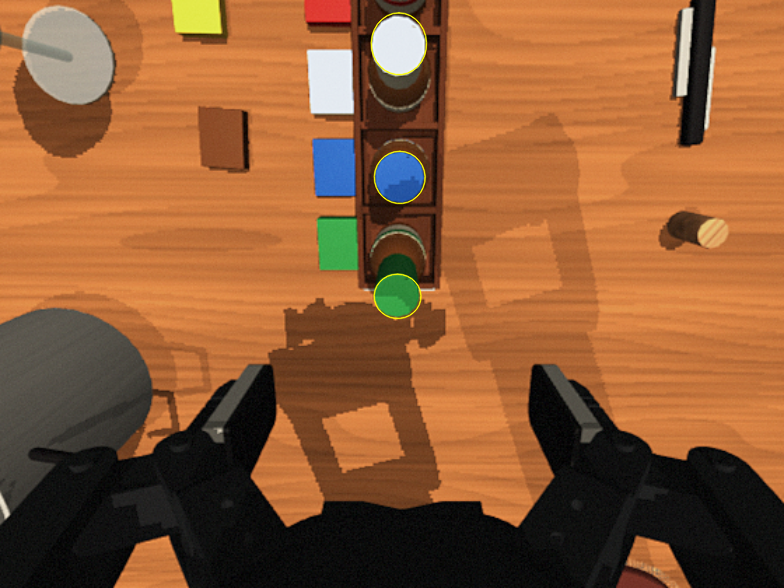

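The wrist view puts the fitted circles right on the green (397,297), blue (400,177) and white (399,45) caps. I'll descend on green.

Emit:
servo_tool(increments=[[[8.5, -0.1, -0.15, 2, 0], [8.5, -0.1, -0.15, 5, 0], [8.5, -0.1, -0.15, 8, 0], [8.5, -0.1, -0.15, 11, 0], [8.5, -0.1, -0.15, 13, 0]]])

```text
t: 2.95
tool_pos: [0.4662, 0.2276, 0.1178]
tool_rot: [3.14, 0.011, -0.004]
contact_force: [-0.2, -0.4, 0.3]
opening: 0.0849
grip_force: 0.0
```

Emit:
servo_tool(increments=[[[8.5, 0, 0, 0, 0], [6, 0, 0, 0, 0], [4, 0, 0, 0, 0], [3, 0, 0, 0, 0], [2, 0, 0, 0, 0]]])

```text
t: 3.45
tool_pos: [0.4677, 0.2299, 0.1217]
tool_rot: [-3.141, -0.015, -0.004]
contact_force: [-0.8, -0.2, -0.4]
opening: 0.0276
grip_force: 0.0
```

Emit:
servo_tool(increments=[[[1.5, 0, 0, 0, 0], [1.5, 0, 0, 0, 0], [1.5, 0, 0, 0, 0], [1.5, 0, 0, 0, 0], [1.5, 0, 0, 0, 0]]])

```text
t: 3.95
tool_pos: [0.4678, 0.2301, 0.1218]
tool_rot: [-3.141, -0.015, -0.004]
contact_force: [-0.4, -0.3, 6.2]
opening: 0.0245
grip_force: 58.8
```

```bash
python3 -c "
from h import *
d=pickle.load(open('im0.pkl','rb'));c=d['top']
T,T2,cw=pickle.load(open('fit.pkl','rb'))
cw=np.array([back(c,proj(c,[p])[0],.142) for p in cw]);print(cw.round(4).tolist())
pickle.dump((T,T2,cw),open('fit.pkl','wb'))
go((.4668,.2290,.2,.5),(.6257,-.2174,.2,10.7))"
```

```text
[[0.4668, 0.2291, 0.142], [0.5305, 0.2283, 0.142], [0.5912, 0.2292, 0.142], [0.6539, 0.2292, 0.142]]
t 3.95 p [0.4678 0.2301 0.1218] yaw 0.56 F [-0.4 -0.3  6.2] open 0.0245 grip 58.8 tilt [ 0.002  0.001 -1.   ]
   [-0.08  0.11 -7.82] turn 0.06
   [15.37 44.9  -7.82] turn -10.14
```

Green is gripped at 59 N. I'll lift slowly at first.

Emit:
servo_tool(increments=[[[1.5, 0, 0, -0.5, 0], [1.5, 0, 0, -1.5, 0], [1.5, 0, 0, -3.5, 0], [1.5, 0, 0, -6, 0], [1.5, 0, 0, -8, 0]]])

```text
t: 4.45
tool_pos: [0.4667, 0.2297, 0.2015]
tool_rot: [3.142, 0.015, -0.0]
contact_force: [0.2, -0.2, -2.1]
opening: 0.0245
grip_force: 58.9
```

Emit:
servo_tool(increments=[[[1.5, 1, 2, -1.5, 0], [1.5, 2, 5, -2, 0], [1.5, 3, 8, -2, 0], [1.5, 4, 11.5, -2, 0], [1.5, 5, 15, -2, 0]]])

```text
t: 4.95
tool_pos: [0.5182, 0.079, 0.2204]
tool_rot: [3.141, 0.016, -0.001]
contact_force: [0.4, -0.2, -2.2]
opening: 0.0245
grip_force: 59.0
```

Emit:
servo_tool(increments=[[[1.5, 1.3, 3.5, 0, 0], [1.5, 2.6, 7, 0, 0], [1.5, 3.9, 10.5, 0, 0], [1.5, 5.2, 14, 0, 0], [1.5, 6, 17, 0, 0]]])

```text
t: 5.45
tool_pos: [0.5801, -0.091, 0.2203]
tool_rot: [-3.142, -0.014, 0.001]
contact_force: [0.2, 2.1, -1.6]
opening: 0.025
grip_force: 59.0
```

```bash
python3 -c "
from h import *
go((.6257,-.2174,.2,10.7))"
```

```text
t 5.45 p [ 0.5801 -0.091   0.2203] yaw 0.51 F [ 0.2  2.1 -1.6] open 0.025 grip 59.0 tilt [-0.001 -0.    -1.   ]
   [ 4.44 12.68  2.02] turn -10.19
```

Emit:
servo_tool(increments=[[[1.5, 1.2, 3.5, 0, -2], [1.5, 2.4, 7, 0, -4], [1.5, 3.5, 10, 0, -6], [1.5, 4.2, 12, 0, -8], [1.5, 4.45, 12.7, 0, -10.2]]])

```text
t: 5.95
tool_pos: [0.6256, -0.2179, 0.2199]
tool_rot: [-3.128, -0.293, 0.002]
contact_force: [0.3, 0.8, -0.6]
opening: 0.0246
grip_force: 59.1
```

Emit:
servo_tool(increments=[[[1.5, 0, 0, 0, 0], [1.5, 0, 0, 0, 0], [1.5, 0, 0, 1, 0], [1.5, 0, 0, 2, 0]]])

```text
t: 6.35
tool_pos: [0.6256, -0.215, 0.1999]
tool_rot: [3.128, 0.295, 0.0]
contact_force: [-0.3, 0.3, -2.3]
opening: 0.0246
grip_force: 59.1
```

```bash
python3 -c "
from h import *
go((.6257,-.2174,.1218,10.7))"
```

```text
t 6.35 p [ 0.6256 -0.215   0.1999] yaw 10.79 F [-0.3  0.3 -2.3] open 0.0246 grip 59.1 tilt [ 0. -0. -1.]
   [-0.04  0.24  7.81] turn 0.09
```

Emit:
servo_tool(increments=[[[1.5, 0, 0.2, 2, 0], [1.5, 0, 0.2, 4, 0], [1.5, 0, 0.2, 5.5, 0], [1.5, 0, 0.2, 6.5, 0], [1.5, 0, 0.2, 7, 0]]])

```text
t: 6.85
tool_pos: [0.6254, -0.2172, 0.1286]
tool_rot: [-3.127, -0.295, 0.003]
contact_force: [0.2, -0.2, -1.1]
opening: 0.0247
grip_force: 59.1
```

Emit:
servo_tool(increments=[[[1.5, 0, 0, 0.2, 0], [1.5, 0, 0, 0.4, 0], [1.5, 0, 0, 0.5, 0], [1.5, 0, 0, 0.6, 0], [1.5, 0, 0, 0.6, 0]]])

```text
t: 7.35
tool_pos: [0.6262, -0.2178, 0.1247]
tool_rot: [3.127, 0.294, 0.001]
contact_force: [-0.5, 0.6, -2.3]
opening: 0.025
grip_force: 59.1
```

```bash
python3 -c "
from h import *
go((.6257,-.2174,.1218,10.7)); o=ctrl.get_obs();print(o['q'])"
```

```text
t 7.35 p [ 0.6262 -0.2178  0.1247] yaw 10.75 F [-0.5  0.6 -2.3] open 0.025 grip 59.1 tilt [ 0.001 -0.    -1.   ]
   [-0.04 -0.05  0.29] turn 0.05
[-4.46927675e-01  2.41506492e-01  1.62060153e+00 -1.26211998e-05
  1.27885652e+00  9.36292593e-01]
```

Emit:
servo_tool(increments=[[[1.5, 0, 0, 0.1, 0], [1.5, 0, 0, 0.1, 0]]])

```text
t: 7.55
tool_pos: [0.626, -0.2178, 0.1233]
tool_rot: [3.128, 0.294, 0.0]
contact_force: [-0.1, 0.1, -1.6]
opening: 0.0249
grip_force: 59.1
```

Emit:
servo_tool(increments=[[[1.5, 0, 0, 0.1, 0], [1.5, 0, 0, 0.1, 0]]])

```text
t: 7.75
tool_pos: [0.626, -0.2177, 0.1221]
tool_rot: [-3.128, -0.294, 0.0]
contact_force: [1.0, -0.1, -1.5]
opening: 0.0244
grip_force: 59.1
```

Emit:
servo_tool(increments=[[[1.5, 0, 0, 0.1, 0], [1.5, 0, 0, 0.1, 0]]])

```text
t: 7.95
tool_pos: [0.6262, -0.2178, 0.1219]
tool_rot: [3.128, 0.294, 0.0]
contact_force: [-0.8, 1.9, 1.5]
opening: 0.0249
grip_force: 59.5
```

Contact shows at z ≈ .122, where Fz changes sign. I'll release and rise.

Emit:
servo_tool(increments=[[[3, 0, 0, 0, 0], [4, 0, 0, 0, 0], [6, 0, 0, 0, 0], [8.5, 0, 0, 0, 0], [8.5, 0, 0, 0, 0]]])

```text
t: 8.45
tool_pos: [0.626, -0.2177, 0.1212]
tool_rot: [-3.128, -0.294, 0.0]
contact_force: [0.2, 0.4, -1.2]
opening: 0.0807
grip_force: 0.0
```

Emit:
servo_tool(increments=[[[8.5, 0, 0, 0, 0], [8.5, 0, 0, -2, 0], [8.5, 0, 0, -5, 0], [8.5, 0, 0, -8, 0], [8.5, 0, 0, -10, 0]]])

```text
t: 8.95
tool_pos: [0.6267, -0.218, 0.2241]
tool_rot: [3.126, 0.294, 0.004]
contact_force: [1.2, 0.5, 0.0]
opening: 0.0849
grip_force: 0.0
```

```bash
python3 -c "
from h import *
go((.5305,.2283,.22,.5))
c=ctrl.get_image('top'); im=c['img'][120:290,160:470,::-1]
cv2.imwrite('pics/t2.png',cv2.resize(im,None,fx=2.3,fy=2.3))
"
```

```text
t 8.95 p [ 0.6267 -0.218   0.2241] yaw 10.76 F [1.2 0.5 0. ] open 0.0849 grip 0.0 tilt [ 0.003 -0.001 -1.   ]
   [ -1.13 -45.65   0.33] turn 10.26
```

View pics/t2.png

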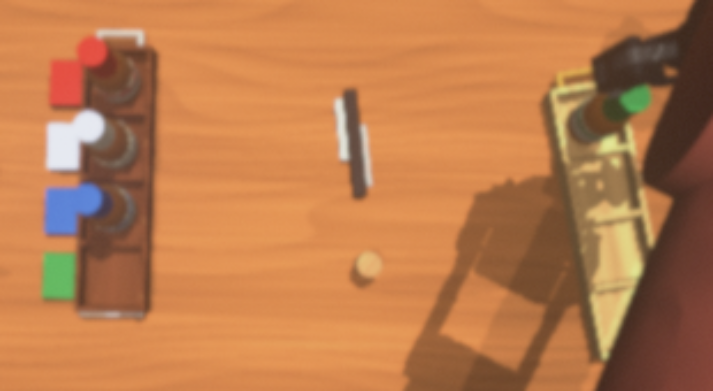

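Green stands upright in the farthest rack cell, cap at (635,98). Blue is next.

Emit:
servo_tool(increments=[[[8.5, 0, -3.5, 0, 0], [8.5, -0.2, -8, 0, 0], [8.5, -0.3, -12.5, 0, 0], [8.5, -0.4, -17, 0, 0], [8.5, -0.5, -21.5, 0, 0]]])

```text
t: 9.5
tool_pos: [0.5801, -0.0058, 0.2204]
tool_rot: [-3.128, -0.294, 0.001]
contact_force: [0.6, -0.7, -1.1]
opening: 0.085
grip_force: 0.0
```

Emit:
servo_tool(increments=[[[8.5, 0, -4.5, 0, 2], [8.5, -0.2, -9, 0, 4], [8.5, -0.3, -13.5, 0, 6], [8.5, -0.4, -18, 0, 8], [8.5, -0.5, -21.5, 0, 10.3]]])

```text
t: 10.0
tool_pos: [0.5349, 0.2051, 0.2206]
tool_rot: [-3.141, -0.012, 0.001]
contact_force: [0.5, -0.5, -0.9]
opening: 0.0853
grip_force: 0.0
```

```bash
python3 -c "
from h import *
go((.5305,.2283,.12,.5))"
```

```text
t 10.0 p [0.5349 0.2051 0.2206] yaw 0.43 F [ 0.5 -0.5 -0.9] open 0.0853 grip 0.0 tilt [-0.001  0.    -1.   ]
   [-0.41 -2.32 10.06] turn -0.07
```

Emit:
servo_tool(increments=[[[8.5, -0.4, -2.3, 0, 0], [8.5, -0.4, -2.3, 0, 0], [8.5, -0.4, -2.3, 1, 0], [8.5, -0.4, -2.3, 3, 0]]])

```text
t: 10.4
tool_pos: [0.5331, 0.2252, 0.192]
tool_rot: [-3.141, -0.011, -0.005]
contact_force: [0.2, -0.3, -0.8]
opening: 0.085
grip_force: 0.0
```

```bash
python3 -c "
from h import *
go((.5305,.2283,.12,.5))"
```

```text
t 10.4 p [0.5331 0.2252 0.192 ] yaw 0.41 F [ 0.2 -0.3 -0.8] open 0.085 grip 0.0 tilt [ 0.003  0.    -1.   ]
   [-0.28 -0.31  7.2 ] turn -0.09
```

Emit:
servo_tool(increments=[[[8.5, -0.2, -0.2, 2.5, 0], [8.5, -0.2, -0.2, 5, 0], [8.5, -0.2, -0.2, 6.5, 0], [8.5, -0.2, -0.2, 7.2, 0], [8.5, -0.2, -0.2, 7.2, 0]]])

```text
t: 10.9
tool_pos: [0.5294, 0.227, 0.1181]
tool_rot: [3.141, 0.011, -0.003]
contact_force: [-0.7, 0.1, 0.4]
opening: 0.0852
grip_force: 0.0
```

```bash
python3 -c "
from h import *
go((.5305,.2283,.12,.5))"
```

```text
t 10.9 p [0.5294 0.227  0.1181] yaw 0.4 F [-0.7  0.1  0.4] open 0.0852 grip 0.0 tilt [-0.002 -0.001 -1.   ]
   [ 0.11 -0.13 -0.19] turn -0.1
```

Emit:
servo_tool(increments=[[[6, 0, -0.1, -0.1, 0], [4, 0, -0.1, -0.1, 0], [3, 0, -0.1, -0.1, 0], [2, 0, -0.1, -0.1, 0], [1.5, 0, -0.1, -0.1, 0]]])

```text
t: 11.4
tool_pos: [0.5304, 0.2291, 0.1213]
tool_rot: [-3.141, -0.013, -0.003]
contact_force: [0.0, 0.5, 2.2]
opening: 0.025
grip_force: 58.8
```

Emit:
servo_tool(increments=[[[1.5, 0, 0, 0, 0], [1.5, 0, 0, 0, 0], [1.5, 0, 0, 0, 0], [1.5, 0, 0, 0, 0]]])

```text
t: 11.8
tool_pos: [0.5304, 0.2291, 0.1213]
tool_rot: [-3.141, -0.012, -0.003]
contact_force: [-0.3, 0.1, 5.3]
opening: 0.0248
grip_force: 58.8
```

```bash
python3 -c "
from h import *
go((.5648,-.2289,.21,10.7))"
```

```text
t 11.8 p [0.5304 0.2291 0.1213] yaw 0.45 F [-0.3  0.1  5.3] open 0.0248 grip 58.8 tilt [ 0.002  0.001 -1.   ]
   [ 3.09 45.82 -8.9 ] turn -10.25
```

Emit:
servo_tool(increments=[[[1.5, 0, 0, -0.5, 0], [1.5, 0, 0, -1.5, 0], [1.5, 0, 0, -3.5, 0], [1.5, 0, 0, -6, 0], [1.5, 0, 0, -8, 0]]])

```text
t: 12.3
tool_pos: [0.5295, 0.2286, 0.2012]
tool_rot: [3.141, 0.012, -0.001]
contact_force: [0.6, 0.2, -1.4]
opening: 0.0248
grip_force: 59.0
```

Emit:
servo_tool(increments=[[[1.5, 0.1, 2, -1.5, 0], [1.5, 0.3, 5, -2, 0], [1.5, 0.5, 8, -2, 0], [1.5, 0.8, 11.5, -2, 0], [1.5, 1, 15, -2, 0]]])

```text
t: 12.8
tool_pos: [0.5404, 0.0777, 0.22]
tool_rot: [3.141, 0.013, -0.002]
contact_force: [-0.1, 0.4, -2.8]
opening: 0.0245
grip_force: 59.1
```

Emit:
servo_tool(increments=[[[1.5, 0.2, 3.5, 0, 0], [1.5, 0.5, 7, 0, 0], [1.5, 0.7, 10.5, 0, 0], [1.5, 1, 14, 0, 0], [1.5, 1.2, 17.5, 0, 0]]])

```text
t: 13.3
tool_pos: [0.5537, -0.0974, 0.2199]
tool_rot: [-3.141, -0.012, 0.002]
contact_force: [0.7, 0.4, -2.4]
opening: 0.0247
grip_force: 59.1
```

Emit:
servo_tool(increments=[[[1.5, 0.3, 3.5, 0, -2], [1.5, 0.5, 7, 0, -4], [1.5, 0.7, 10, 0, -6], [1.5, 0.8, 12, 0, -8], [1.5, 0.9, 13.3, 0, -10.2]]])

```text
t: 13.8
tool_pos: [0.5637, -0.2305, 0.2197]
tool_rot: [-3.127, -0.291, 0.002]
contact_force: [0.7, 0.6, -2.0]
opening: 0.0244
grip_force: 59.2
```

Emit:
servo_tool(increments=[[[1.5, 0, 0, 0, 0], [1.5, 0, 0, 0, 0], [1.5, 0, 0, 1, 0], [1.5, 0, 0, 2, 0], [1.5, 0, 0, 2, 0]]])

```text
t: 14.3
tool_pos: [0.5631, -0.2275, 0.1972]
tool_rot: [-3.125, -0.293, 0.006]
contact_force: [-0.7, 0.6, -2.5]
opening: 0.0248
grip_force: 59.2
```

```bash
python3 -c "
from h import *
go((.5648,-.2289,.1213,10.7))"
```

```text
t 14.3 p [ 0.5631 -0.2275  0.1972] yaw 10.7 F [-0.7  0.6 -2.5] open 0.0248 grip 59.2 tilt [-0.004  0.002 -1.   ]
   [0.17 0.19 7.59] turn -0.0
```

Emit:
servo_tool(increments=[[[1.5, 0.15, 0.15, 2, 0], [1.5, 0.15, 0.15, 4, 0], [1.5, 0.15, 0.15, 5.5, 0], [1.5, 0.15, 0.15, 6.5, 0], [1.5, 0.15, 0.15, 7.2, 0]]])

```text
t: 14.8
tool_pos: [0.5659, -0.2298, 0.1272]
tool_rot: [-3.127, -0.292, 0.002]
contact_force: [0.3, -0.2, -2.7]
opening: 0.0247
grip_force: 59.4
```

Emit:
servo_tool(increments=[[[1.5, 0, 0, 0.1, 0], [1.5, 0, 0, 0.2, 0], [1.5, 0, 0, 0.3, 0], [1.5, 0, 0, 0.3, 0]]])

```text
t: 15.2
tool_pos: [0.5665, -0.2303, 0.126]
tool_rot: [3.127, 0.292, 0.002]
contact_force: [-0.8, -0.1, -1.7]
opening: 0.0248
grip_force: 59.4
```

Emit:
servo_tool(increments=[[[1.5, 0, 0, 0.1, 0], [1.5, 0, 0, 0.1, 0]]])

```text
t: 15.4
tool_pos: [0.5662, -0.2302, 0.1245]
tool_rot: [3.128, 0.292, 0.0]
contact_force: [-0.8, -0.3, -2.8]
opening: 0.0248
grip_force: 59.4
```

Emit:
servo_tool(increments=[[[1.5, 0, 0, 0.1, 0], [1.5, 0, 0, 0.2, 0], [1.5, 0, 0, 0.2, 0]]])

```text
t: 15.7
tool_pos: [0.566, -0.2301, 0.122]
tool_rot: [-3.128, -0.292, 0.001]
contact_force: [0.0, 0.2, -1.8]
opening: 0.0243
grip_force: 59.4
```

Emit:
servo_tool(increments=[[[1.5, 0, 0, 0.1, 0], [1.5, 0, 0, 0.1, 0]]])

```text
t: 15.9
tool_pos: [0.5662, -0.2302, 0.1213]
tool_rot: [3.128, 0.292, 0.0]
contact_force: [0.8, 0.6, -2.5]
opening: 0.0245
grip_force: 59.6
```

```bash
python3 -c "
from h import *
go((.5648,-.2289,.1213,10.7))"
```

```text
t 15.9 p [ 0.5662 -0.2302  0.1213] yaw 10.65 F [ 0.8  0.6 -2.5] open 0.0245 grip 59.6 tilt [ 0. -0. -1.]
   [-0.12 -0.15  0.  ] turn -0.05
```

Emit:
servo_tool(increments=[[[1.5, 0, 0, 0.05, 0], [1.5, 0, 0, 0.05, 0]]])

```text
t: 16.1
tool_pos: [0.5663, -0.2302, 0.1214]
tool_rot: [3.128, 0.292, 0.001]
contact_force: [-0.8, 0.7, 0.6]
opening: 0.0252
grip_force: 59.6
```

Emit:
servo_tool(increments=[[[1.5, 0, 0, 0.05, 0], [1.5, 0, 0, 0.05, 0]]])

```text
t: 16.3
tool_pos: [0.5665, -0.2302, 0.1214]
tool_rot: [3.128, 0.292, 0.001]
contact_force: [-0.9, 1.9, 5.0]
opening: 0.0249
grip_force: 60.0
```

Blue is in contact with the floor. I'll release and head back for white.

Emit:
servo_tool(increments=[[[3, 0, 0, 0, 0], [4, 0, 0, 0, 0], [6, 0, 0, 0, 0], [8.5, 0, 0, 0, 0], [8.5, 0, 0, 0, 0]]])

```text
t: 16.8
tool_pos: [0.5661, -0.2301, 0.1201]
tool_rot: [-3.128, -0.292, 0.0]
contact_force: [0.7, 0.4, -0.3]
opening: 0.0809
grip_force: 0.0
```

Emit:
servo_tool(increments=[[[8.5, 0, 0, 0, 0], [8.5, 0, 0, -2, 0], [8.5, 0, 0, -5, 0], [8.5, 0, 0, -8, 0], [8.5, 0, 0, -10, 0]]])

```text
t: 17.3
tool_pos: [0.5668, -0.2305, 0.223]
tool_rot: [3.126, 0.291, 0.004]
contact_force: [0.9, -0.2, -1.0]
opening: 0.0853
grip_force: 0.0
```

```bash
python3 -c "
from h import *
go((.5912,.2292,.22,.5))"
```

```text
t 17.3 p [ 0.5668 -0.2305  0.223 ] yaw 10.65 F [ 0.9 -0.2 -1. ] open 0.0853 grip 0.0 tilt [ 0.003 -0.001 -1.   ]
   [ 10.89 -44.73   0.24] turn 10.15
```

Emit:
servo_tool(increments=[[[8.5, 0.8, -3.5, 0, 0], [8.5, 1.9, -8, 0, 0], [8.5, 3, -12.5, 0, 0], [8.5, 4.1, -17, 0, 0], [8.5, 5.2, -21.5, 0, 0]]])

```text
t: 17.8
tool_pos: [0.5774, -0.0075, 0.2205]
tool_rot: [3.128, 0.291, 0.001]
contact_force: [0.5, -0.3, 0.2]
opening: 0.0852
grip_force: 0.0
```

Emit:
servo_tool(increments=[[[8.5, 1.1, -4.5, 0, 2], [8.5, 2.2, -9, 0, 4], [8.5, 3.4, -13.5, 0, 6], [8.5, 4.6, -18, 0, 8], [8.5, 5.6, -22.5, 0, 10.2]]])

```text
t: 18.3
tool_pos: [0.5909, 0.2242, 0.2204]
tool_rot: [-3.142, -0.01, -0.001]
contact_force: [-0.1, 0.9, -0.5]
opening: 0.0851
grip_force: 0.0
```

Emit:
servo_tool(increments=[[[8.5, 0, -0.5, 0, 0], [8.5, 0, -0.5, 0, 0], [8.5, 0, -0.5, 0, 0], [8.5, 0, -0.5, 0, 0]]])

```text
t: 18.7
tool_pos: [0.5911, 0.2257, 0.2203]
tool_rot: [3.141, 0.01, -0.0]
contact_force: [0.6, 0.1, -0.1]
opening: 0.085
grip_force: 0.0
```

```bash
python3 -c "
from h import *
go((.5912,.2292,.12,.5))"
```

```text
t 18.7 p [0.5911 0.2257 0.2203] yaw 0.35 F [ 0.6  0.1 -0.1] open 0.085 grip 0.0 tilt [-0. -0. -1.]
   [ 1.000e-02 -3.500e-01  1.003e+01] turn -0.15
```

Emit:
servo_tool(increments=[[[8.5, 0, -0.3, 3, 0], [8.5, 0, -0.3, 6, 0], [8.5, 0, -0.3, 8.5, 0], [8.5, 0, -0.3, 10, 0], [8.5, 0, -0.3, 10, 0]]])

```text
t: 19.2
tool_pos: [0.5894, 0.2287, 0.1175]
tool_rot: [3.14, 0.01, -0.008]
contact_force: [-0.9, -0.2, -0.7]
opening: 0.0848
grip_force: 0.0
```

Emit:
servo_tool(increments=[[[8, 0, 0, 0, 0], [6, 0, 0, 0, 0], [4, 0, 0, 0, 0], [3, 0, 0, 0, 0], [2, 0, 0, 0, 0]]])

```text
t: 19.7
tool_pos: [0.5915, 0.2304, 0.1215]
tool_rot: [-3.141, -0.013, -0.003]
contact_force: [1.1, 0.4, -0.9]
opening: 0.0248
grip_force: 58.8
```

Emit:
servo_tool(increments=[[[1.5, 0, 0, 0, 0], [1.5, 0, 0, 0, 0], [1.5, 0, 0, 0, 0], [1.5, 0, 0, 0, 0]]])

```text
t: 20.1
tool_pos: [0.5916, 0.2304, 0.1214]
tool_rot: [-3.141, -0.012, -0.003]
contact_force: [0.7, -0.4, 5.5]
opening: 0.0244
grip_force: 59.0
```

```bash
python3 -c "
from h import *
go((.5039,-.2404,.22,10.7))"
```

```text
t 20.1 p [0.5916 0.2304 0.1214] yaw 0.45 F [ 0.7 -0.4  5.5] open 0.0244 grip 59.0 tilt [ 0.002  0.    -1.   ]
   [-9.12 47.01 -9.9 ] turn -10.25
```

Emit:
servo_tool(increments=[[[1.5, 0, 0, -0.5, 0], [1.5, 0, 0, -1.5, 0], [1.5, 0, 0, -3.5, 0], [1.5, 0, 0, -6, 0], [1.5, 0, 0, -8, 0]]])

```text
t: 20.6
tool_pos: [0.5906, 0.2302, 0.2013]
tool_rot: [3.142, 0.012, -0.001]
contact_force: [0.4, 0.3, -2.3]
opening: 0.0248
grip_force: 58.9
```

Emit:
servo_tool(increments=[[[1.5, 0, 2, -1.5, 0], [1.5, -1, 5, -2, 0], [1.5, -2, 8, -2, 0], [1.5, -3, 11.5, -2, 0], [1.5, -4, 15, -2, 0]]])

```text
t: 21.1
tool_pos: [0.5511, 0.0789, 0.2201]
tool_rot: [3.141, 0.014, -0.001]
contact_force: [1.0, -0.3, -1.9]
opening: 0.0247
grip_force: 59.1
```

Emit:
servo_tool(increments=[[[1.5, -1.2, 3.5, 0, 0], [1.5, -2.4, 7, 0, 0], [1.5, -3.2, 10.5, 0, 0], [1.5, -3.8, 14, 0, 0], [1.5, -4.2, 17.5, 0, 0]]])

```text
t: 21.6
tool_pos: [0.5105, -0.0965, 0.2202]
tool_rot: [-3.141, -0.012, 0.001]
contact_force: [0.3, 1.1, -2.0]
opening: 0.0248
grip_force: 59.1
```

Emit:
servo_tool(increments=[[[1.5, -0.3, 3.5, 0, -2], [1.5, -0.5, 7, 0, -4], [1.5, -0.7, 10.5, 0, -6], [1.5, -0.8, 13, 0, -8], [1.5, -0.9, 14.5, 0, -10.2]]])

```text
t: 22.1
tool_pos: [0.5029, -0.2422, 0.2201]
tool_rot: [-3.128, -0.291, 0.001]
contact_force: [-0.3, -0.1, -1.9]
opening: 0.0248
grip_force: 59.1
```

Emit:
servo_tool(increments=[[[1.5, 0, 0, 0, 0], [1.5, 0, 0, 0, 0], [1.5, 0, 0, 0, 0], [1.5, 0, 0, 0, 0]]])

```text
t: 22.5
tool_pos: [0.5037, -0.2395, 0.2203]
tool_rot: [-3.128, -0.293, 0.0]
contact_force: [-0.0, 0.6, -1.6]
opening: 0.0246
grip_force: 59.1
```

```bash
python3 -c "
from h import *
go((.5039,-.2404,.1214,10.7))"
```

```text
t 22.5 p [ 0.5037 -0.2395  0.2203] yaw 10.71 F [-0.   0.6 -1.6] open 0.0246 grip 59.1 tilt [-0.  0. -1.]
   [0.01 0.1  9.89] turn 0.01
```

Aligned over cell −31. I'll lower most of the way, then in small steps.

Emit:
servo_tool(increments=[[[1.5, 0, 0.1, 2, 0], [1.5, 0, 0.1, 5, 0], [1.5, 0, 0.1, 7, 0], [1.5, 0, 0.1, 8.5, 0], [1.5, 0, 0.1, 9.3, 0]]])

```text
t: 23.0
tool_pos: [0.5033, -0.2406, 0.1258]
tool_rot: [-3.127, -0.293, 0.002]
contact_force: [-0.2, 0.8, -2.1]
opening: 0.0249
grip_force: 59.2
```

Emit:
servo_tool(increments=[[[1.5, 0, 0, 0, 0], [1.5, 0, 0, 0.1, 0], [1.5, 0, 0, 0.2, 0], [1.5, 0, 0, 0.3, 0], [1.5, 0, 0, 0.3, 0]]])

```text
t: 23.5
tool_pos: [0.504, -0.2416, 0.1248]
tool_rot: [3.127, 0.291, 0.001]
contact_force: [-0.1, 0.7, -2.1]
opening: 0.0249
grip_force: 59.2
```

Emit:
servo_tool(increments=[[[1.5, 0, 0, 0.1, 0], [1.5, 0, 0, 0.1, 0]]])

```text
t: 23.7
tool_pos: [0.5038, -0.2414, 0.1233]
tool_rot: [-3.128, -0.292, 0.0]
contact_force: [-0.1, 0.4, -2.3]
opening: 0.0245
grip_force: 59.2
```

Emit:
servo_tool(increments=[[[1.5, 0, 0, 0.1, 0], [1.5, 0, 0, 0.1, 0]]])

```text
t: 23.9
tool_pos: [0.5037, -0.2414, 0.1221]
tool_rot: [-3.128, -0.292, 0.0]
contact_force: [-0.9, 0.1, -1.8]
opening: 0.0248
grip_force: 59.2
```

Emit:
servo_tool(increments=[[[1.5, 0, 0, 0.1, 0], [1.5, 0, 0, 0.1, 0]]])

```text
t: 24.1
tool_pos: [0.5039, -0.2415, 0.1214]
tool_rot: [3.128, 0.292, 0.0]
contact_force: [0.1, -0.4, -0.7]
opening: 0.0248
grip_force: 59.6
```

Emit:
servo_tool(increments=[[[1.5, 0, 0, 0.05, 0], [1.5, 0, 0, 0.05, 0]]])

```text
t: 24.3
tool_pos: [0.504, -0.2416, 0.1214]
tool_rot: [3.128, 0.292, 0.0]
contact_force: [-0.7, 0.8, 3.3]
opening: 0.0244
grip_force: 59.6
```

Emit:
servo_tool(increments=[[[3, 0, 0, 0, 0], [4, 0, 0, 0, 0], [6, 0, 0, 0, 0], [8.5, 0, 0, 0, 0], [8.5, 0, 0, 0, 0]]])

```text
t: 24.8
tool_pos: [0.5038, -0.2414, 0.1208]
tool_rot: [3.128, 0.292, 0.0]
contact_force: [0.8, -0.8, 0.7]
opening: 0.0809
grip_force: 0.0
```

Emit:
servo_tool(increments=[[[8.5, 0, 0, 0, 0], [8.5, 0, 0, -2, 0], [8.5, 0, 0, -5, 0], [8.5, 0, 0, -8, 0], [8.5, 0, 0, -10, 0]]])

```text
t: 25.3
tool_pos: [0.5044, -0.2418, 0.2234]
tool_rot: [3.126, 0.291, 0.004]
contact_force: [0.6, 0.4, 0.7]
opening: 0.0847
grip_force: 0.0
```

```bash
python3 -c "
from h import *
go((.6539,.2292,.22,.5))
c=ctrl.get_image('scene'); cv2.imwrite('pics/s3.png',cv2.resize(c['img'][:,:,::-1],None,fx=1.4,fy=1.4))"
```

```text
t 25.3 p [ 0.5044 -0.2418  0.2234] yaw 10.65 F [0.6 0.4 0.7] open 0.0847 grip 0.0 tilt [ 0.002 -0.002 -1.   ]
   [ 23.4  -43.53   0.3 ] turn 10.15
```

View pics/s3.png

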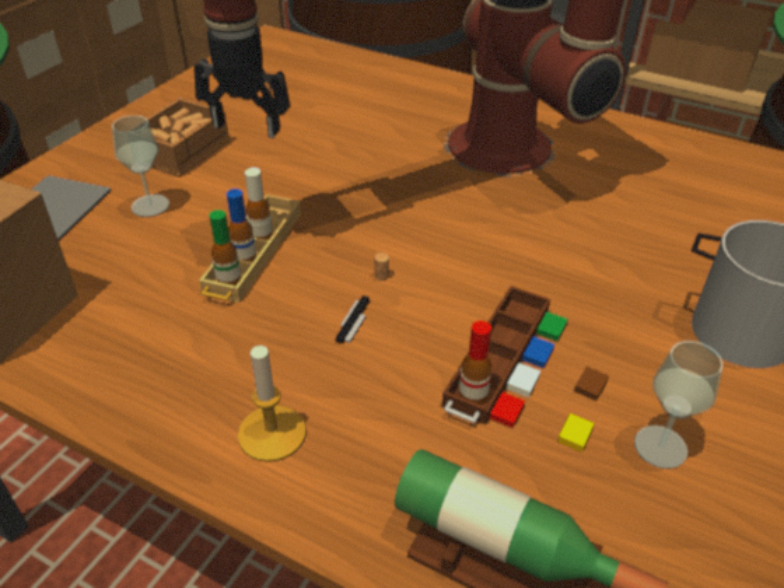

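Three bottles stand upright in the rack: green (220,250), blue (238,225) and white (257,205). Red (478,360) is still in the carrier, so I'll fetch it now.

Emit:
servo_tool(increments=[[[8.5, 0.5, -3.5, 0, 0], [8.5, 2, -8, 0, 0], [8.5, 4, -12, 0, 0], [8.5, 6.5, -16, 0, 0], [8.5, 9, -20, 0, 0]]])

```text
t: 25.85
tool_pos: [0.5553, -0.0265, 0.2201]
tool_rot: [-3.128, -0.291, 0.0]
contact_force: [1.7, 0.2, -0.8]
opening: 0.085
grip_force: 0.0
```

Emit:
servo_tool(increments=[[[8.5, 2.6, -4, 0, 2], [8.5, 5.2, -8, 0, 4], [8.5, 7.8, -12, 0, 6], [8.5, 10.4, -16, 0, 8], [8.5, 13, -20, 0, 10.2]]])

```text
t: 26.35
tool_pos: [0.6463, 0.1943, 0.2197]
tool_rot: [3.141, 0.01, -0.001]
contact_force: [0.7, 0.3, 0.3]
opening: 0.0852
grip_force: 0.0
```

```bash
python3 -c "
from h import *
go((.6539,.2292,.22,.5))"
```

```text
t 26.35 p [0.6463 0.1943 0.2197] yaw 0.38 F [0.7 0.3 0.3] open 0.0852 grip 0.0 tilt [-0.001 -0.    -1.   ]
   [ 0.79 -3.49 -0.03] turn -0.12
```

Emit:
servo_tool(increments=[[[8.5, 0.7, -3.4, 0, 0], [8.5, 0.7, -3.4, 0, 0], [8.5, 0.7, -3.4, 0, 0], [8.5, 0.7, -3.4, 0, 0]]])

```text
t: 26.75
tool_pos: [0.6525, 0.2255, 0.2201]
tool_rot: [3.141, 0.011, -0.002]
contact_force: [-1.0, -0.8, -0.9]
opening: 0.0849
grip_force: 0.0
```

```bash
python3 -c "
from h import *
go((.6539,.2292,.12,.5))"
```

```text
t 26.75 p [0.6525 0.2255 0.2201] yaw 0.41 F [-1.  -0.8 -0.9] open 0.0849 grip 0.0 tilt [-0.001 -0.001 -1.   ]
   [ 0.15 -0.38 10.01] turn -0.09
```

Emit:
servo_tool(increments=[[[8.5, 0.1, -0.3, 3, 0], [8.5, 0.1, -0.3, 6, 0], [8.5, 0.1, -0.3, 8.5, 0], [8.5, 0.1, -0.3, 10, 0], [8.5, 0.1, -0.3, 10, 0]]])

```text
t: 27.25
tool_pos: [0.652, 0.2278, 0.1177]
tool_rot: [3.14, 0.01, -0.008]
contact_force: [-0.4, -0.0, -0.4]
opening: 0.0851
grip_force: 0.0
```

Emit:
servo_tool(increments=[[[8, 0, 0, 0, 0], [6, 0, 0, 0, 0], [4, 0, 0, 0, 0], [3, 0, 0, 0, 0], [2, 0, 0, 0, 0]]])

```text
t: 27.75
tool_pos: [0.6543, 0.2297, 0.122]
tool_rot: [-3.141, -0.013, -0.003]
contact_force: [0.4, 0.5, -0.4]
opening: 0.0248
grip_force: 58.9
```

Emit:
servo_tool(increments=[[[1.5, 0, 0, 0, 0], [1.5, 0, 0, 0, 0], [1.5, 0, 0, 0, 0], [1.5, 0, 0, 0, 0]]])

```text
t: 28.15
tool_pos: [0.6544, 0.2297, 0.1219]
tool_rot: [-3.141, -0.013, -0.003]
contact_force: [0.8, 1.8, 4.7]
opening: 0.0249
grip_force: 58.8
```

```bash
python3 -c "
from h import *
go((.443,-.252,.22,10.7))"
```

```text
t 28.15 p [0.6544 0.2297 0.1219] yaw 0.46 F [0.8 1.8 4.7] open 0.0249 grip 58.8 tilt [ 0.002  0.001 -1.   ]
   [-21.51  48.    -9.88] turn -10.24
```

Emit:
servo_tool(increments=[[[1.5, 0, 0, -0.5, 0], [1.5, 0, 0, -1.5, 0], [1.5, 0, 0, -3.5, 0], [1.5, 0, 0, -6, 0], [1.5, 0, 0, -8, 0]]])

```text
t: 28.65
tool_pos: [0.6534, 0.2292, 0.2015]
tool_rot: [3.141, 0.012, -0.001]
contact_force: [0.4, 0.4, -2.5]
opening: 0.0252
grip_force: 58.9
```

Emit:
servo_tool(increments=[[[1.5, 0, 2, -1.5, 0], [1.5, -1.5, 4.5, -2, 0], [1.5, -3.5, 7.5, -2, 0], [1.5, -5.5, 10.5, -2, 0], [1.5, -7.8, 13.5, -2, 0]]])

```text
t: 29.15
tool_pos: [0.5755, 0.0917, 0.2202]
tool_rot: [3.141, 0.012, -0.002]
contact_force: [0.6, -0.2, -1.9]
opening: 0.0244
grip_force: 59.1
```

Emit:
servo_tool(increments=[[[1.5, -2.3, 3, 0, 0], [1.5, -4.6, 6.3, 0, 0], [1.5, -6.8, 9.8, 0, 0], [1.5, -8.8, 13.4, 0, 0], [1.5, -10.5, 17, 0, 0]]])

```text
t: 29.65
tool_pos: [0.4711, -0.0787, 0.2202]
tool_rot: [3.141, 0.012, -0.002]
contact_force: [1.0, -0.4, -2.1]
opening: 0.0248
grip_force: 59.1
```

Emit:
servo_tool(increments=[[[1.5, -1.2, 3.7, 0, -2], [1.5, -2, 7.5, 0, -4], [1.5, -2.6, 11.2, 0, -6], [1.5, -3, 14.5, 0, -8], [1.5, -3.2, 17, 0, -10.2]]])

```text
t: 30.15
tool_pos: [0.4407, -0.2495, 0.2203]
tool_rot: [-3.128, -0.29, 0.002]
contact_force: [0.7, 0.1, -2.6]
opening: 0.0244
grip_force: 59.1
```

Emit:
servo_tool(increments=[[[1.5, 0, 0.3, 0, 0], [1.5, 0, 0.3, 0, 0], [1.5, 0, 0.3, 0, 0], [1.5, 0, 0.3, 0, 0]]])

```text
t: 30.55
tool_pos: [0.443, -0.2493, 0.2206]
tool_rot: [-3.127, -0.293, 0.001]
contact_force: [-0.0, 1.0, -2.1]
opening: 0.025
grip_force: 59.3
```

```bash
python3 -c "
from h import *
go((.443,-.252,.1217,10.7))"
```

```text
t 30.55 p [ 0.443  -0.2493  0.2206] yaw 10.71 F [-0.   1.  -2.1] open 0.025 grip 59.3 tilt [-0.  0. -1.]
   [-0.05  0.27  9.89] turn 0.01
```

Emit:
servo_tool(increments=[[[1.5, 0, 0.2, 2, 0], [1.5, 0, 0.2, 5, 0], [1.5, 0, 0.2, 7, 0], [1.5, 0, 0.2, 8.5, 0], [1.5, 0, 0.2, 9.3, 0]]])

```text
t: 31.05
tool_pos: [0.443, -0.2511, 0.1263]
tool_rot: [-3.126, -0.293, 0.002]
contact_force: [-0.0, 0.3, -2.8]
opening: 0.025
grip_force: 59.5
```

Emit:
servo_tool(increments=[[[1.5, 0, 0, 0, 0], [1.5, 0, 0, 0.1, 0], [1.5, 0, 0, 0.2, 0], [1.5, 0, 0, 0.3, 0], [1.5, 0, 0, 0.3, 0]]])

```text
t: 31.55
tool_pos: [0.4437, -0.2524, 0.1253]
tool_rot: [3.127, 0.292, 0.001]
contact_force: [0.6, -0.7, -2.1]
opening: 0.0245
grip_force: 59.5
```

Emit:
servo_tool(increments=[[[1.5, 0, 0, 0.1, 0], [1.5, 0, 0, 0.1, 0]]])

```text
t: 31.75
tool_pos: [0.4434, -0.2522, 0.1238]
tool_rot: [-3.128, -0.292, 0.0]
contact_force: [0.1, 0.5, -2.3]
opening: 0.0244
grip_force: 59.5
```

Emit:
servo_tool(increments=[[[1.5, 0, 0, 0.1, 0], [1.5, 0, 0, 0.1, 0]]])

```text
t: 31.95
tool_pos: [0.4434, -0.2522, 0.1226]
tool_rot: [-3.128, -0.291, 0.0]
contact_force: [-0.1, 0.2, -2.6]
opening: 0.0248
grip_force: 59.5
```

Emit:
servo_tool(increments=[[[1.5, 0, 0, 0.05, 0], [1.5, 0, 0, 0.05, 0]]])

```text
t: 32.15
tool_pos: [0.4434, -0.2522, 0.1222]
tool_rot: [-3.128, -0.292, 0.0]
contact_force: [0.6, 0.6, -1.6]
opening: 0.0249
grip_force: 59.5
```

Emit:
servo_tool(increments=[[[1.5, 0, 0, 0.05, 0], [1.5, 0, 0, 0.05, 0]]])

```text
t: 32.35
tool_pos: [0.4435, -0.2522, 0.1219]
tool_rot: [3.128, 0.292, 0.0]
contact_force: [-0.0, -0.0, -0.4]
opening: 0.0244
grip_force: 59.5
```

Emit:
servo_tool(increments=[[[1.5, 0, 0, 0.05, 0], [1.5, 0, 0, 0.05, 0]]])

```text
t: 32.55
tool_pos: [0.4437, -0.2523, 0.1219]
tool_rot: [3.128, 0.292, 0.001]
contact_force: [-1.9, 1.0, 2.8]
opening: 0.0252
grip_force: 59.7
```

Red is in contact with the floor. I'll release, retreat and check.

Emit:
servo_tool(increments=[[[3, 0, 0, 0, 0], [4, 0, 0, 0, 0], [6, 0, 0, 0, 0], [8.5, 0, 0, 0, 0], [8.5, 0, 0, 0, 0]]])

```text
t: 33.05
tool_pos: [0.4435, -0.2522, 0.1213]
tool_rot: [3.128, 0.292, 0.0]
contact_force: [-0.0, 0.2, -0.4]
opening: 0.0814
grip_force: 0.0
```

Emit:
servo_tool(increments=[[[8.5, 0, 0, 0, 0], [8.5, 0, 0, -2, 0], [8.5, 0, 0, -5, 0], [8.5, 0, 0, -8, 0], [8.5, 0, 0, -12, 0]]])

```text
t: 33.55
tool_pos: [0.4426, -0.2516, 0.2408]
tool_rot: [-3.126, -0.291, 0.004]
contact_force: [-0.4, 0.2, -0.6]
opening: 0.085
grip_force: 0.0
```

Emit:
servo_tool(increments=[[[8.5, 0, -4, 0, 0], [8.5, 0, -8, 0, 0], [8.5, 0, -12, 0, 0], [8.5, 0, -15, 0, 0], [8.5, 0, -15, 0, 0]]])

```text
t: 34.05
tool_pos: [0.4152, -0.1023, 0.2413]
tool_rot: [-3.127, -0.298, -0.001]
contact_force: [0.7, 0.3, 0.4]
opening: 0.085
grip_force: 0.0
```

```bash
python3 -c "
from h import *
go()
a=ctrl.get_image('scene')['img'][100:250,100:300,::-1]; b=ctrl.get_image('top')['img'][130:280,370:520,::-1]
cv2.imwrite('pics/f.png',np.hstack([cv2.resize(k,None,fx=2.2,fy=2.2) for k in(a,b)]))"
```

```text
t 34.05 p [ 0.4152 -0.1023  0.2413] yaw 10.88 F [0.7 0.3 0.4] open 0.085 grip 0.0 tilt [ 0.001  0.    -1.   ]
```

View pics/f.png

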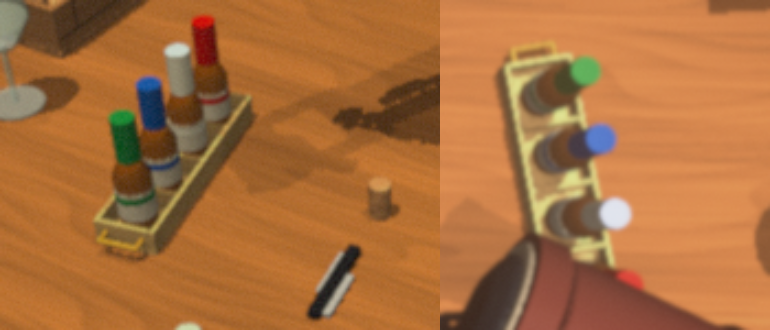

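The view shows all four upright in the rack: green by the bail (125,135), then blue (150,105), white (178,70) and red nearest the robot (205,40). The arm is clear.

```bash
python3 -c "
from station import ctrl
print(ctrl.finish_job())"
```

```text
the job is handed in; nothing more can be done
None
```

All four bottles stand upright and free in the tasting rack in reverse order (green farthest, then blue, white, red nearest the robot), and I handed the job in at about 34 s.

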